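# Click the counter pen open and lay it in the bill tray

## Task

A customer wants to sign: pick up the retractable pen (the one with a push button on its end, not the capped marker) and, holding it by the barrel, push its button firmly against the till drawer until the point clicks out and stays out. Then lay the pen gently in the pen slot of the wooden bill tray, lying flat in the slot, and let go. Leave everything else on the counter where it is.

Things in the scene. Friction and masses are not known exactly. Their poses are not given: they have to be found in the camera images.
- pen: Retractable pen, loose, 32 g, lying clip up. Barrel 13 x 13 mm (rounded square), 118 mm long; origin mid-barrel on its axis, by the centre of mass. x runs to the writing end, z to the clip. Nose to x = +75 mm (point out: +81). Steel button, 8 mm thick, from x = -59 to -72 mm (clicked: -66). Clip 5 mm wide, 4 mm proud, x = -58 to -14. Button starts facing the till's side within 50 degrees.
- pen_button (a joint): Travel of the button into the barrel, m: 0 = out, point hidden; 0.006 = fully in, point out. Button and point are one sliding piece with a snap latch: it resists with 3.5 N at first, less as it goes in. Let go before half way (0.003) it springs back; past half way it snaps fully in, stays there, and is then a hard stop.
- button_end (a point): Centre of the flat outer end of the push button (moves with the button); x axis along the pen towards the writing end.
- till: Steel till (cash) drawer, shut, fixed: 330 x 330 mm, 90 mm high, on 8 mm feet, so its flat upright sides run from 8 to 90 mm above the counter. Origin at the centre of its underside; x and y square to its sides. A tablet on a pedestal stands on its top, in its +y half, to about 310 mm above the counter.
- till_side (a point): Centre of the till drawer's flat -y side (towards the middle of the counter), 50 mm above the counter; axes as the till's: the side faces -y and extends 165 mm either way along x. Nothing tall stands in front of it.
- bill_tray: Brown wooden bill tray that does not move: 240 mm (its x) by 170 mm (its y), 20 mm thick; origin at the centre of its underside on the counter. A paper slip under a steel clip lies on its -y half; the pen slot runs along its +y half.
- pen_slot (a point): Middle of the pen slot's floor, 8 mm above the counter, 12 mm below the tray's top; axes as the tray's. The slot runs along x, 180 mm long, 22 mm wide, ends closed. A finger scoop of the same depth crosses its middle: 60 mm along x, in y from -45 to +35 mm (open at the tray's edge), so fingers can lower the pen's middle to the floor. Pen may lie either way round.
- marker: Capped black marker, a bystander, 134 mm long, round, 14 mm thick, no push button. Lies on the counter near the pen; origin at its middle.
- teaspoon: Steel teaspoon, bystander, 140 mm long, lies flat between tray and till.
- straw_mug: White mug full of straws, bystander, 82 mm wide, about 210 mm tall; origin at the centre of its underside.
- cup_stack: Stack of upturned dark green takeaway cups, bystander, 89 mm wide, 174 mm tall; origin at the centre of its underside.
- milk_jug: Steel milk jug with a handle, bystander, 94 mm wide, 108 mm tall; origin at the centre of its underside.
Things that resemble listed ones, but are neither listed nor needed, are in the scene too. Leave any purple look-alike of the pen alone.

How it is judged (in metres and radians):
On the way, in this order (a step that is already met when the one before it is completed fails the run):
1. the pen is held in the fingers, lifted clear of the counter (contact force between the fingers and pen above 0.5 N and height (world z) of pen above 0.025 m), for 0.1 s.
2. the held pen's button is pushed in against the till drawer until the point is out (contact force between the fingers and pen above 0.5 N and value of joint pen_button above 0.005 m and x of button_end in the frame of till between -0.177 and 0.177 m and y of button_end in the frame of till between -0.177 and 0.177 m and z of button_end in the frame of till below 0.102 m), for 0.02 s.
At the end, for the whole second after the job is handed in: Point out (button in by over 5 of 6 mm); the pen released, at rest, flat on the floor of the pen slot: axis within 7 mm and 0.1 rad of the slot's middle line, its middle within 30 mm of the slot's middle and under 11 mm above the floor, level within 0.05 rad (value of joint pen_button above 0.005 m and x of pen in the frame of pen_slot between -0.03 and 0.03 m and y of pen in the frame of pen_slot between -0.007 and 0.007 m and z of pen in the frame of pen_slot below 0.011 m and angle between the x axis of pen and the x axis of pen_slot, either way round below 0.1 rad and angle between pen's own x axis and vertical between 1.52 and 1.62 rad and linear speed of pen below 0.02 m/s and angular speed of pen below 0.3 rad/s); the robot touches nothing.
It fails at once if the pen is dropped or flung (it moves faster than 0.7 m/s with no finger on it) (linear speed of pen above 0.7 m/s and contact force between the fingers and pen below 0.05 N).
It fails at once if the capped marker or the teaspoon is moved by more than 30 mm (distance of any of marker, teaspoon from where it was at the start of the episode above 0.03 m).
It fails at once if the straw mug, cup stack or milk jug is moved by more than 30 mm or tipped (distance of any of straw_mug, cup_stack, milk_jug from where it was at the start of the episode above 0.03 m or angle between any of straw_mug, cup_stack, milk_jug's own z axis and vertical above 0.35 rad).
It also fails if it takes over 53 s, if anything falls off the work surface, if the arm or the gripper's body presses on something with over 40 N, if the wrist force passes 120 N, or if a joint passes its speed limit or range.

## Robot

A 7-joint arm with a two-finger parallel gripper is mounted at the origin on the work surface. World frame = base frame: x ahead of the robot, y to its left, z up, the work surface at z = 0. Lengths are in m, angles in degrees, forces in N, time in s.
With the tool pointing down it reaches from about 0.35 to 0.9 m from the base axis. Payload 8.1 kg.
Tool frame: the origin (TCP) lies at the very end of the fingers, on their centre line; the grasp point (between the pads) lies arm.grip_depth behind it (arm.grip_depth is the distance from the TCP to the grasp point, in m); y points along the fingers, x is the direction in which the jaws open and shut, and the axes are right-handed (so a half turn about y gives the same grasp; the last joint's range is limited). The gripper opens to 92 mm and grips with 3 to 60 N. Pads are 19 mm wide; open, the fingers measure 130 mm over their backs; the gripper's body (75 mm by 190 mm) begins 47 mm behind the grasp point.
Start: joints at [67.976, 24.895, 1.432, 90.138, -0.665, 64.973, -4.303], TCP at [0.174, -0.6, 0.227] pointing down, gripper open.
Joint ranges: [-149.89, 149.89], [-25.12, 119.58], [-72.63, 75.52], [4.76, 147.25], [-75.54, 255.54], [6.69, 114.76], [-157.13, 157.13]. Speed limits (degrees/s): [127.2, 127.2, 172.46, 172.46, 180, 180, 180].

## Interface

Orientations are given as a 3x3 rotation matrix whose columns are the frame's x, y, z axes.
In Python, from rig import arm gives the robot as it stands. Calls block until the motion is done:
- arm.reach(position, orientation): joint-space move of the TCP to a pose.
- arm.line_to(position, rot=None, vel=0.15): straight line of the TCP; rot=None keeps the orientation; vel is the mean speed in m/s.
- arm.move_joints(angles): joint-space move.
- arm.command_gripper(opening, grip_force=None): finger opening in m; grip_force is the grip in N (None keeps the last); returns when the fingers have stopped.
- arm.hold(seconds).
- arm.inverse_kinematics(position, orientation): joint angles nearest the present ones, or None.
- arm.capture(name): name is "side" or "top"; returns a dict with "pixels" (420x560x3 uint8, red, green, blue), "fovy" (degrees; the focal length in pixels is half the picture's height over the tangent of half this angle, whatever the lens; pixels are square), "cx", "cy" (the principal point, pixels), "distortion" ([k1, k2, p1, p2, k3] as OpenCV has them; the pictures are not rectified), "R" (3x3) and "t" (3): a world point X has camera coordinates R X + t. Camera axes: x right, y down, z forward; pixel columns grow to the right and rows downward; lengths in m; the calibration is good to about 2 mm. A picture is of the moment at which its call begins. There is no depth.
A pose or a line that the arm cannot do raises arm.IKError and nothing moves.
- arm.close_job(): hands the job in, once; it reports no verdict.
Trained networks look in the newest picture that a camera, given by its name, has taken for a name from the list of things; names that differ only in an ending like _2 or _b are one class to them, and where a whole thing is asked for, a point or a joint stands for the part that bears it (a point fixed in the world has none). Each returns a list of dicts, best first, with "score" (0 to 1); they miss things now and then, are a little off and sometimes report something else, mostly with a low value. They report only what shows in the picture. A call takes as long as a camera call. They do not tell look-alikes from the thing itself.
- arm.boxes_of(camera, name): "box" ([left, top, width, height] in pixels, round what is visible of it).
- arm.outline_of(camera, name): "mask" (420x560 bool, what is visible of it) and "box" ([left, top, width, height] in pixels, round what is visible of it).
- arm.landmark_of(camera, name): "position" ([column, row] in pixels: a listed point, or the origin of a listed thing).
Readings, each from a call of its own:
- arm.read_clock(): time.
- arm.read_joint_pos(): joint angles.
- arm.read_joint_velocities(): joint speeds.
- arm.read_joint_torque(): joint torques, N m.
- arm.read_tcp_pos(): TCP position.
- arm.read_tool_rot(): TCP orientation.
- arm.read_force(): force on the tool from outside, world axes, zero at the start.
- arm.read_ft_torque(): the same for the moment, N m.
- arm.read_grip_width(): finger opening in m.
Only numpy, scipy, OpenCV 4.12 (cv2) and the standard library are available. Lean on these libraries where they do the work, as an engineer would, in place of code of your own. Each camera call takes 0.05 s, during which the arm holds its last target. There are 200 camera calls.

## Working session

There is one attempt and no reset: what is moved stays moved. The work goes in short steps, each a Python script; the robot and the scene stay as the last script left them, time stands still between calls to the robot, and variables do not carry over. Pictures are saved under pics/ and viewed, on a budget of 10 in all, crops included, one or two more only if the job needs it, and the job is handed in when it is done.

```bash
mkdir -p pics; ls; cat > h.py <<'E'
import numpy as np, cv2
from rig import arm
def K(c):
    f=c["pixels"].shape[0]/2/np.tan(np.radians(c["fovy"])/2)
    return np.array([[f,0,c["cx"]],[0,f,c["cy"]],[0,0,1.]])
def ray(c,p,z):
    u=cv2.undistortPoints(np.array([[p]],float),K(c),np.array(c["distortion"],float))[0,0]
    R=np.array(c["R"]);t=np.array(c["t"]); d=R.T@np.array([u[0],u[1],1]); o=-R.T@t
    return o+d*(z-o[2])/d[2]
def proj(c,X):
    return cv2.projectPoints(np.atleast_2d(np.array(X,float)),cv2.Rodrigues(np.array(c["R"]))[0],np.array(c["t"],float),K(c),np.array(c["distortion"],float))[0][:,0]
def save(c,n,box=None,s=1):
    im=c["pixels"][:,:,::-1]
    if box: l,t,w,h=box; im=im[t:t+h,l:l+w]
    cv2.imwrite("pics/"+n,cv2.resize(im,None,fx=s,fy=s,interpolation=cv2.INTER_CUBIC))
E
python3 - <<'E'
from h import *
np.set_printoptions(precision=4,suppress=True)
H={'pen':.0065,'marker':.007,'pen_slot':.008,'till_side':.05,'button_end':.0065,'bill_tray':0,'till':.008,'teaspoon':0.002,'straw_mug':0,'cup_stack':0,'milk_jug':0}
for cam in("top","side"):
    c=arm.capture(cam); save(c,cam+"0.png"); print(cam,-np.array(c["R"]).T@c["t"], c["fovy"])
    for n,z in H.items():
        for d in arm.landmark_of(cam,n)[:4]:
            print(n,round(d["score"],2),np.round(d["position"],1),ray(c,d["position"],z))
print(arm.grip_depth,arm.read_clock(),arm.read_tool_rot())
E
```

```text
pics
top [0.2434 0.0303 1.3343] 54.016347196283604
pen 0.67 [362.8 206. ] [ 0.4668 -0.2018  0.0065]
pen 0.61 [234.3 224.8] [0.3988 0.2165 0.0065]
pen 0.55 [351.  255.2] [ 0.3061 -0.162   0.0065]
pen 0.52 [285.2 244.8] [0.3365 0.0498 0.0065]
marker 0.54 [280.7 204.9] [0.4665 0.0666 0.007 ]
pen_slot 0.84 [313.  163.6] [ 0.6068 -0.0381  0.008 ]
till_side 0.79 [193.9 176.2] [0.5492 0.3469 0.05  ]
bill_tray 0.9 [309.9 153.4] [ 0.6442 -0.028   0.    ]
till 0.69 [149.4 176.3] [0.5575 0.5086 0.008 ]
teaspoon 0.6 [245.4 139.2] [0.6909 0.1902 0.002 ]
straw_mug 0.97 [421.9 172.6] [ 0.5841 -0.4034  0.    ]
cup_stack 0.84 [407.9 149.3] [ 0.6641 -0.3589  0.    ]
milk_jug 0.9 [436.5 232.4] [ 0.3838 -0.4448  0.    ]
side [-0.0095  0.6181  0.8088] 54.768902439252734
pen 0.69 [363.8 204.7] [ 0.3048 -0.1615  0.0065]
pen 0.66 [426.4 196.4] [ 0.1776 -0.2996  0.0065]
pen 0.64 [247.  277.7] [0.4049 0.224  0.0065]
pen 0.62 [328.9 176.3] [ 0.4495 -0.2058  0.0065]
marker 0.49 [271.8 222.8] [0.4682 0.0487 0.007 ]
pen_slot 0.67 [252.2 184.9] [ 0.6089 -0.0353  0.008 ]
till_side 0.88 [164.9 273.5] [0.5399 0.3505 0.05  ]
button_end 0.52 [233.1 301.4] [0.3875 0.2926 0.0065]
bill_tray 0.67 [239.  184.2] [ 0.6488 -0.0205  0.    ]
till 0.9 [109.7 333. ] [0.5457 0.5136 0.008 ]
teaspoon 0.87 [178.6 215.8] [0.6939 0.18   0.002 ]
straw_mug 0.98 [324.2 132. ] [ 0.5935 -0.4011  0.    ]
cup_stack 0.88 [297.6 132.2] [ 0.6666 -0.345   0.    ]
milk_jug 0.62 [382.9 147.2] [ 0.3902 -0.4443  0.    ]
milk_jug 0.22 [110.2 331.5] [0.5534 0.5097 0.    ]
0.0188 1.2 [[ 0.278   0.      0.9606]
 [-0.9606  0.      0.278 ]
 [-0.     -1.      0.    ]]
```

View pictures.

View pics/top0.png

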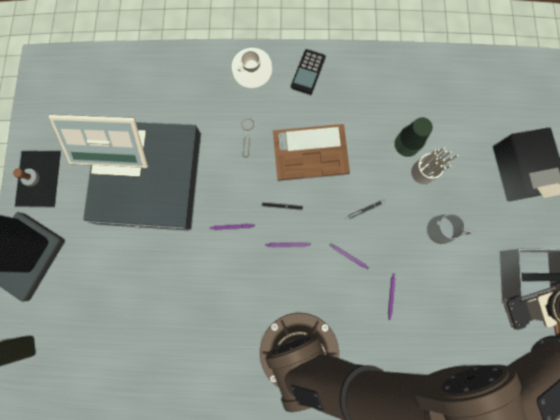

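View pics/side0.png

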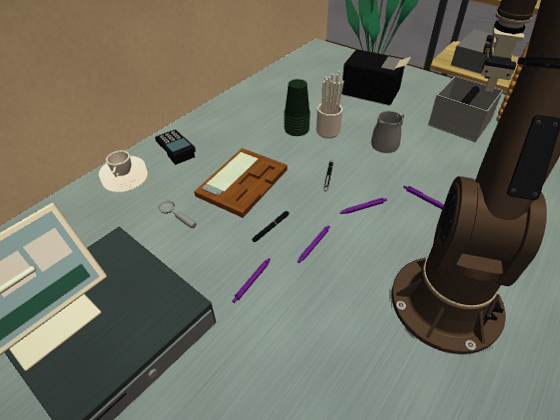

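Candidates: black stick top (282,206)/side (271,224), dark stick with silver ends top (366,209)/side (328,177), and four purple look-alikes at top (232,227), (288,245), (349,256), (392,296). By description, the dark/silver one is the pen; I'll check it in a crop.

```bash
python3 - <<'E'
from h import *
np.set_printoptions(precision=4,suppress=True)
ims=[]
for cam,B in(("top",[(336,180,60,50),(252,185,60,50)]),("side",[(300,150,60,50),(242,200,60,50)])):
    c=arm.capture(cam)
    for l,t,w,h in B: ims.append(cv2.resize(c["pixels"][t:t+h,l:l+w,::-1],None,fx=6.5,fy=5.8 and 6.5,interpolation=cv2.INTER_CUBIC)[:300])
    for n in("pen","marker"):
      for d in arm.outline_of(cam,n):
        ys,xs=np.nonzero(d["mask"]); 
        if len(xs)<5: continue
        P=np.c_[xs,ys].astype(float); m=P.mean(0); v=np.linalg.svd(P-m,full_matrices=False)[2][0]; s=(P-m)@v
        a,b=m+v*s.min(),m+v*s.max(); A,Bb=ray(c,a,.0065),ray(c,b,.0065)
        col=c["pixels"][ys,xs].mean(0)
        print(cam,n,round(d["score"],2),"px",a,b,"col",col,"W",A[:2],Bb[:2],np.linalg.norm(A-Bb))
    for d in arm.landmark_of(cam,"button_end"): print("be",d["score"],d["position"])
cv2.imwrite("pics/crop.png",np.vstack([np.hstack(ims[:2]),np.hstack(ims[2:])]))
E
```

```text
top pen 0.61 px [330.7117 244.4568] [364.955  266.0713] col [136.8163 107.6429 147.1531] W [ 0.3397 -0.0968] [ 0.272  -0.2067] 0.12910338912711347
top pen 0.59 px [392.6511 273.9738] [389.3414 318.1006] col [126.2714  94.1905 136.4333] W [ 0.2478 -0.2955] [ 0.1091 -0.2831] 0.13925267857502088
top pen 0.58 px [265.9832 244.1645] [309.006  243.2983] col [133.6067 108.1292 143.4551] W [0.3375 0.1118] [ 0.3425 -0.0269] 0.13870282571211365
top pen 0.53 px [381.9168 201.8031] [346.841  216.6238] col [103.0724 109.6842 106.25  ] W [ 0.4816 -0.2649] [ 0.431  -0.1493] 0.1262243747866715
top pen 0.45 px [209.954  227.1087] [253.0456 224.8833] col [129.0904  95.8531 140.1186] W [0.39  0.296] [0.3995 0.1553] 0.14098619782751648
top marker 0.55 px [261.96   203.4634] [302.0928 206.9245] col [73.8994 77.8343 74.8817] W [0.4705 0.128 ] [ 0.4609 -0.0034] 0.13176201923392347
side pen 0.73 px [331.5386  76.6261] [327.394  137.1639] col [114.8073 105.5182  89.1978] W [ 0.7831 -0.7466] [ 0.5633 -0.3739] 0.4326573665999608
side pen 0.65 px [383.8342 199.4501] [342.0177 212.0587] col [ 96.8462  55.3147 11
[... 252 characters left out ...]
334 206.38  ] col [76.2576 25.3838 91.3232] W [ 0.2488 -0.3029] [ 0.1253 -0.2881] 0.12435479154877582
side pen 0.59 px [269.4786 258.5568] [233.2329 301.198 ] col [ 95.5249  37.2824 112.4884] W [0.3979 0.1467] [0.3876 0.292 ] 0.1456259821529659
side pen 0.52 px [328.8602 225.8799] [298.3881 261.3335] col [ 98.987  38.619 116.619] W [ 0.3397 -0.0346] [0.3356 0.1104] 0.1450705008789044
side pen 0.18 px [284.5267 160.0461] [198.894  202.7994] col [136.2425 105.0819  68.6727] W [ 0.6045 -0.1881] [0.6821 0.1125] 0.31037468013314934
side marker 0.56 px [288.0776 211.8571] [252.9648 240.1954] col [35.6667 37.3745 35.8464] W [ 0.4582 -0.011 ] [0.4694 0.1259] 0.1373482765840851
be 0.51 [232.1, 302.7]
```

View pics/crop.png

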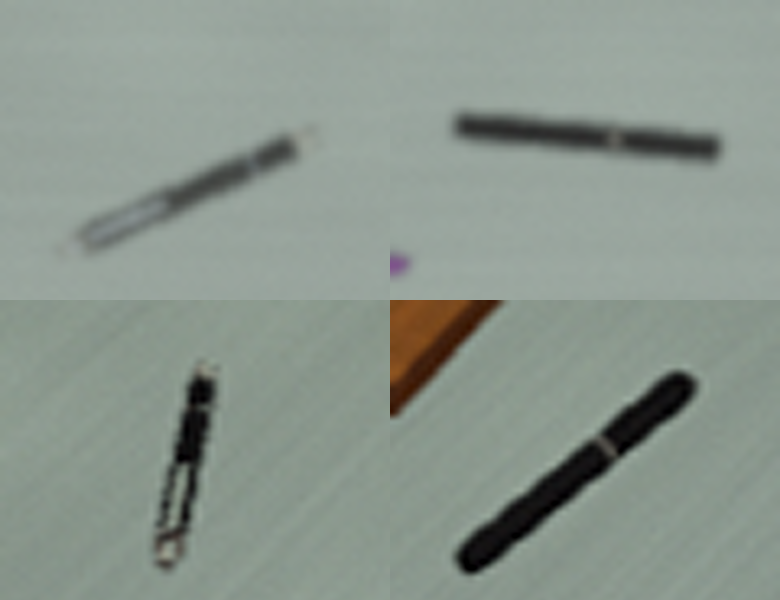

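The dark stick with silver clip and ends is the pen: top button end about (345,218), nose (385,200). The other one, top (282,206), is plain with a cap ring, so it's the marker. Next I localise the pen, tray and till, and check them with overlays.

```bash
cat > fit.py <<'E'
from h import *
from scipy.optimize import least_squares
np.set_printoptions(precision=4,suppress=True)
C={k:arm.capture(k) for k in("top","side")}
Pp={"top":((348.3,217.7),(381.8,202.8)),"side":((325.8,186.2),(331.2,161.5))}
for k,(b,n) in Pp.items():
    B,N=ray(C[k],b,.0065),ray(C[k],n,.0065); d=N-B
    print(k,"pen mid",(B+N)[:2]/2,"ang",np.degrees(np.arctan2(d[1],d[0])),"len",np.linalg.norm(d))
def rect(n,z,lx,ly,p0):
    # rectangle top outline fit: mask hull points vs projected box silhouettes
    M={}
    for k in C:
        o=arm.outline_of(k,n)
        if o: M[k]=o[0]["mask"]; print(n,k,o[0]["score"],M[k].sum())
    def sil(k,p):
        c,s=np.cos(p[2]),np.sin(p[2])
        X=[[p[0]+c*a-s*b,p[1]+s*a+c*b,h] for a in(-lx/2,lx/2) for b in(-ly/2,ly/2) for h in z]
        return cv2.convexHull(proj(C[k],X).astype(np.float32))
    def res(p,ks):
        r=[]
        for k in ks:
            h=cv2.convexHull(np.argwhere(M[k])[:,::-1].astype(np.float32)+0.)[:,0]
            S=sil(k,p); r+=[cv2.pointPolygonTest(S,(float(q[0]),float(q[1])),True) for q in h]
        return np.array(r)
    for ks in(["top"],["side"],["top","side"]):
        f=least_squares(res,p0,args=(ks,),loss="soft_l1",diff_step=1e-3,x_scale=[.01,.01,.02]); print(n,ks,f.x[:2],np.degrees(f.x[2]),"rms",np.sqrt((f.fun**2).mean()))
    return f.x
t=rect("bill_tray",(0,.02),.24,.17,[.645,-.025,np.radians(92)])
T=np.array([np.cos(t[2]),np.sin(t[2])])
for k in C:
    for d in arm.landmark_of(k,"pen_slot")[:1]: print(k,"slot",ray(C[k],d["position"],.008)[:2])
for p in((200,125),(190,228)): print("till edge",ray(C["top"],p,.09))
for p in((215.5,304),(121,228)): print("till edge side",ray(C["side"],p,.09))
E
python3 fit.py; python3 - <<'E'
import cv2,numpy as np
a=cv2.imread('pics/top0.png')[115:190,262:362];b=cv2.imread('pics/side0.png')[142:222,190:294]
f=lambda i:cv2.resize(i,(780,290),interpolation=cv2.INTER_CUBIC) if 0 else cv2.resize(i,(390,300),interpolation=cv2.INTER_CUBIC)
cv2.imwrite('pics/tray.png',np.hstack([f(a),f(b)]))
E
```

```text
top pen mid [ 0.4529 -0.2092] ang -65.2982009310111 len 0.12155329919659026
side pen mid [ 0.4575 -0.2165] ang -65.21781369774762 len 0.11878164521559643
bill_tray top 0.95 3625
bill_tray side 0.62 3554
bill_tray ['top'] [ 0.6473 -0.028 ] 96.08482313360875 rms 0.7084621972515486
bill_tray ['side'] [ 0.6461 -0.0352] 96.02983286174121 rms 0.5207709490721213
bill_tray ['top', 'side'] [ 0.6458 -0.0311] 96.47076242066184 rms 0.9205721995463939
top slot [ 0.6055 -0.0384]
side slot [ 0.5938 -0.0335]
till edge [0.7077 0.3269 0.09  ]
till edge [0.377  0.3408 0.09  ]
till edge side [0.3706 0.3527 0.09  ]
till edge side [0.6984 0.3399 0.09  ]
```

View pics/tray.png

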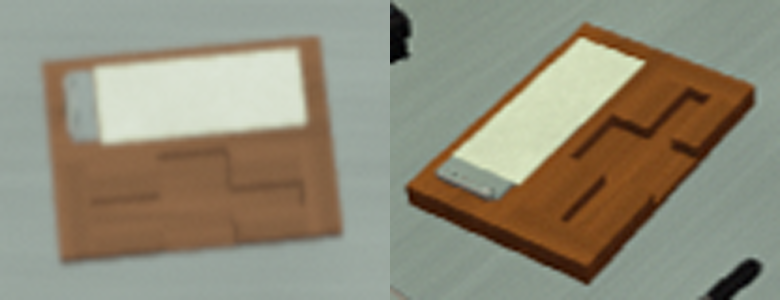

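```bash
cat > ov.py <<'E'
from h import *
import sys
def tr(p,P): 
    c,s=np.cos(p[2]),np.sin(p[2]); return [[p[0]+c*a-s*b,p[1]+s*a+c*b,h] for a,b,h in P]
L=lambda z,*q:[(a,b,z) for a,b in q]
rect=lambda x0,x1,y0,y1,z:L(z,(x0,y0),(x1,y0),(x1,y1),(x0,y1),(x0,y0))
def tray(p): return [tr(p,q) for q in(rect(-.12,.12,-.085,.085,.02),rect(-.09,.09,.039,.061,.02),rect(-.03,.03,.005,.085,.02))]
def pen(p): return [tr(p,q) for q in(rect(-.059,.059,-.0065,.0065,.0065),L(.0065,(-.072,0),(.075,0)))]
def draw(c,polys,box,s):
    l,t,w,h=box; im=cv2.resize(c["pixels"][t:t+h,l:l+w,::-1],None,fx=s,fy=s,interpolation=cv2.INTER_CUBIC)
    for P in polys:
        # subdivide not needed; pixel centre convention
        u=((proj(c,P)-[l,t]+.5)*s-.5)
        cv2.polylines(im,[np.round(u*16).astype(np.int32)],False,(0,255,255),1,cv2.LINE_AA,4)
    return im
E
cat > a.py <<'E'
from ov import *
C={k:arm.capture(k) for k in("top","side")}
a=np.radians(96.1);b=np.radians(-65.25)
A=draw(C["top"],tray((.6473,-.028,a)),(262,115,100,75),4)
B=draw(C["side"],tray((.6461,-.0352,a)),(190,144,100,75),4)
D=draw(C["top"],pen((.4529,-.2092,b)),(337,180,58,50),6.9)[:300,:400]
E=draw(C["side"],pen((.4575,-.2165,b)),(300,150,58,50),6.9)[:300,:400]
cv2.imwrite("pics/ov.png",np.vstack([np.hstack([A,B]),np.hstack([D,E])]))
E
python3 a.py
```

```text
(no output)
```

View pics/ov.png

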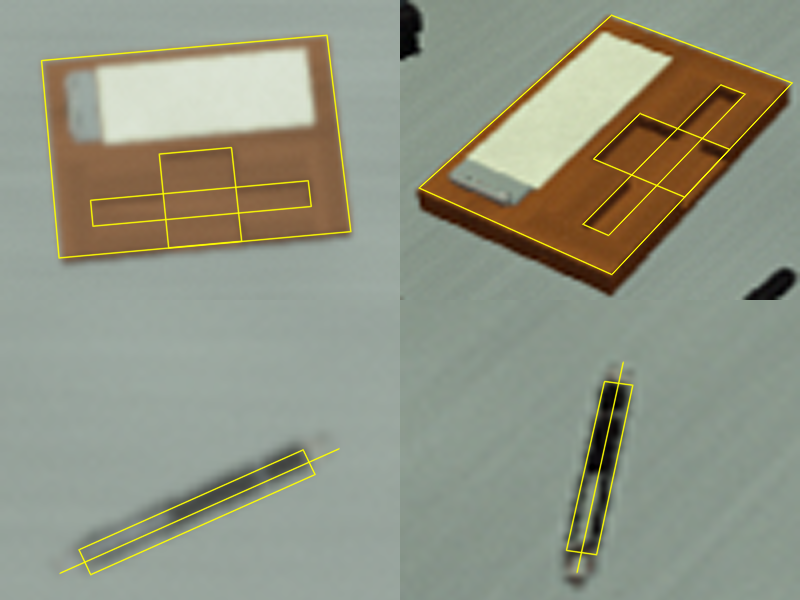

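```bash
cat > b.py <<'E'
from ov import *
np.set_printoptions(precision=4,suppress=True)
C={k:arm.capture(k) for k in("top","side")}
BX={"top":(337,185,58,45),"side":(312,150,35,50)}
out=[];I=[]
for k,(l,t,w,h) in BX.items():
    c=C[k]; im=c["pixels"][t:t+h,l:l+w].astype(float); bg=np.median(im.reshape(-1,3),0)
    d=np.abs(im-bg).sum(2); s=1.5*np.median(d)+15; m=d>s
    n,lab,st,_=cv2.connectedComponentsWithStats(m.astype(np.uint8),connectivity=8); j=1+np.argmax(st[1:,4]); m=cv2.dilate((lab==j).astype(np.uint8),np.ones((3,3)))>0
    ys,xs=np.nonzero(m); W=d[ys,xs]; G=np.array([ray(c,(x+l,y+t),.0065)[:2] for x,y in zip(xs,ys)])
    mu=(G*W[:,None]).sum(0)/W.sum(); v=np.linalg.eigh(((G-mu)*W[:,None]).T@(G-mu))[1][:,1]; v*=np.sign(v[0])
    q=(G-mu)@v; hi=[q[W>f*W.max()] for f in(.2,.5)]
    print(k,"ang",np.degrees(np.arctan2(v[1],v[0])),"mu",mu,"ext",[(a.min(),a.max()) for a in hi], "mid20",mu+v*(hi[0].min()+hi[0].max())/2)
    mid=mu+v*(hi[0].min()+hi[0].max())/2-v*.0015
    I.append(draw(c,pen((*mid,np.arctan2(v[1],v[0]))),(l-3 if k=="top" else l-10,t-2,58,50),6.9)[:340,:400])
cv2.imwrite("pics/ov2.png",np.hstack(I))
E
python3 b.py
```

```text
top ang -64.61953413364262 mu [ 0.4585 -0.2133] ext [(np.float64(-0.0683288019434313), np.float64(0.054921160827958414)), (np.float64(-0.05493152041576668), np.float64(0.05194676210633582))] mid20 [ 0.4557 -0.2073]
side ang -64.64120268688656 mu [ 0.4574 -0.2155] ext [(np.float64(-0.07960311965121528), np.float64(0.06272962365950283)), (np.float64(-0.07533188640772716), np.float64(0.058354260446010234))] mid20 [ 0.4538 -0.2078]
```

View pics/ov2.png

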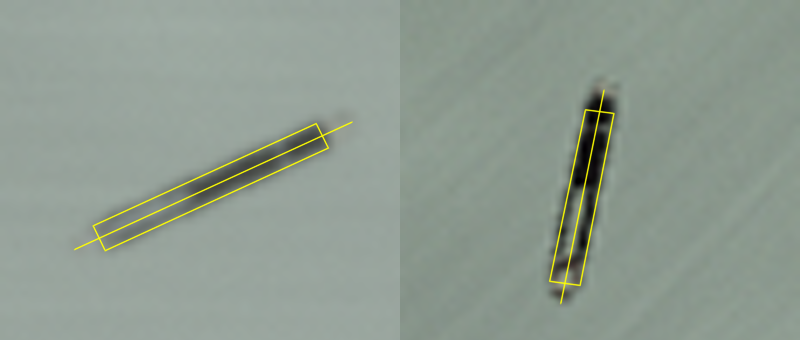

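```bash
cat > w.py <<'E'
from h import *
np.set_printoptions(precision=4,suppress=True)
def Rt(deg):
    t=np.radians(deg); x=np.array([np.cos(t),np.sin(t),0]); y=np.array([0,0,-1.]); return np.c_[x,y,np.cross(x,y)]
E
python3 - <<'E'
from w import *
print(arm.read_clock())
for off in(0,180):
    for p,t in(((.456,-.209,.15),25.4),((.456,-.209,.002),25.4),((.5,.235,.0555),-2.3),((.5,.29,.0555),-2.3),((.597,-.037,.1),6.1),((.597,-.037,.01),6.1)):
        q=arm.inverse_kinematics(list(p),Rt(t+off)); print(off,p,None if q is None else np.round(q,1))
E
```

```text
2.1
0 (0.456, -0.209, 0.15) [ 44.1  22.  -33.  110.5  15.1  51.7  29. ]
0 (0.456, -0.209, 0.002) [ 38.9  34.6 -27.6 117.8  28.   34.   17.3]
0 (0.5, 0.235, 0.0555) [  7.9  43.6 -58.2 107.3  45.1  55.8 -73.3]
0 (0.5, 0.29, 0.0555) [ -0.6  42.9 -53.  103.9  41.6  55.  -74. ]
0 (0.597, -0.037, 0.1) [ 24.   35.2 -37.8  99.7  25.9  54.  -18.2]
0 (0.597, -0.037, 0.01) [ 20.4  41.2 -32.5 103.4  30.4  44.4 -21.9]
180 (0.456, -0.209, 0.15) [  15.4   18.3    4.   112.9   -1.6   48.9 -134.4]
180 (0.456, -0.209, 0.002) [  12.3   31.8    8.4  120.    -9.2   28.8 -127.1]
180 (0.5, 0.235, 0.0555) [  9.5  45.3 -61.4 107.2  47.5  57.8 104.7]
180 (0.5, 0.29, 0.0555) [  3.6  47.2 -61.4 103.6  48.1  60.  100.8]
180 (0.597, -0.037, 0.1) [ -41.    45.9   65.7  105.3  -47.8   62.1 -130.5]
180 (0.597, -0.037, 0.01) [ -39.9   55.8   65.2  108.7  -60.7   59.4 -121. ]
```

```bash
python3 - <<'E'
from w import *
R=Rt(25.4); g=np.array([.456,-.209])+.002*np.array([np.cos(np.radians(-64.6)),np.sin(np.radians(-64.6))])
arm.reach([*g,.15],R); arm.command_gripper(.05,40)
arm.line_to([*g,.03],vel=.2); arm.line_to([*g,.002],vel=.06)
print(arm.read_tcp_pos(),arm.read_force())
arm.command_gripper(0,40); print("w",arm.read_grip_width())
arm.line_to([*g,.10],vel=.12); print("w",arm.read_grip_width(),arm.read_tcp_pos(),arm.read_force(),arm.read_clock())
C=[]
for k,n in(("top",80),("side",80)):
    c=arm.capture(k); u=proj(c,[*g,.105])[0].astype(int); l,t=max(0,u[0]-40),max(0,u[1]-40)
    C.append(cv2.resize(c["pixels"][t:t+80,l:l+80,::-1],(400,400),interpolation=cv2.INTER_CUBIC))
cv2.imwrite("pics/grip.png",np.hstack(C))
E
```

```text
[ 0.4568 -0.2106  0.0018] [-0.383  -0.0969  0.9629]
w 0.012148923929992853
w 0.013041691577650477 [ 0.4563 -0.2107  0.0994] [ 0.6319  0.243  -1.2359] 7.7333
```

View pics/grip.png

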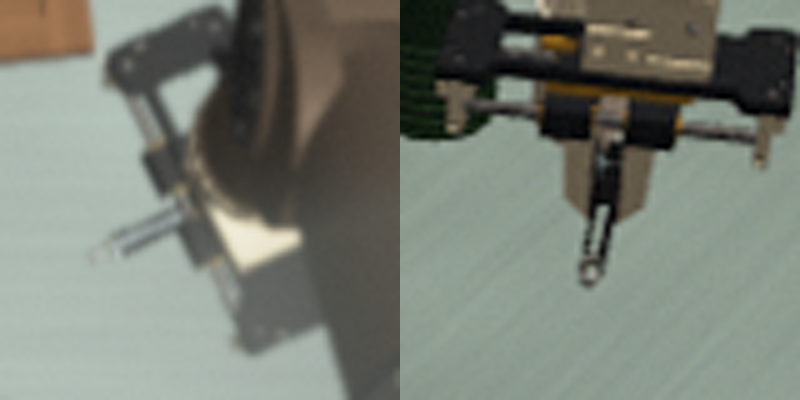

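Held at 13 mm width, clip up and button (silver, top crop (105,250)) free. Next the press.

```bash
python3 - <<'E'
from w import *
R=Rt(-2.3); n=np.array([.04,.999,0]); p=np.array([.5,.245,.0555])
arm.reach([p[0],p[1],.12],R); arm.line_to(list(p),vel=.15); arm.hold(.2)
f0=np.array(arm.read_force()); print(f0,arm.read_tcp_pos(),arm.read_clock())
d=0; peak=0; log=[]
while d<.055:
    d+=.0015 if log and log[-1][1]>1 else .003
    arm.line_to(list(p+n*d),vel=.05)
    f=-(np.array(arm.read_force())-f0)@n; log.append((round(d,4),round(float(f),2)))
    if f>14: break
print(log,arm.read_grip_width(),arm.read_tcp_pos(),arm.read_clock())
E
```

```text
[ 0.2915 -0.7227 -0.5665] [0.5007 0.2454 0.0566] 10.2917
[(0.003, -0.29), (0.006, -0.04), (0.009, -0.74), (0.012, -1.96), (0.015, -0.27), (0.018, -0.75), (0.021, -0.98), (0.024, -0.7), (0.027, -0.41), (0.03, -1.03), (0.033, -0.86), (0.036, 0.4), (0.039, 7.0), (0.0405, 11.43), (0.042, 14.61)] 0.012315076330819076 [0.5013 0.2814 0.0544] 14.0417
```

```bash
python3 - <<'E'
from w import *
n=np.array([.04,.999,0]); p=np.array(arm.read_tcp_pos())
arm.line_to([.498,.235,.0555],vel=.15); arm.line_to([.498,.235,.13],vel=.2)
print(arm.read_grip_width(),arm.read_tcp_pos(),arm.read_clock())
arm.reach([.58,.10,.13],Rt(6.1)); arm.hold(.2); q=np.array(arm.read_tcp_pos()); print(q)
C=[]
for k in("top","side"):
    c=arm.capture(k); u=proj(c,q)[0].astype(int); l,t=max(0,u[0]-40),max(0,u[1]-40)
    z=np.array([-np.sin(np.radians(6.1)),np.cos(np.radians(6.1)),0]); o=q+[0,0,.0045]-z*(-.002)
    e=proj(c,[o+z*s for s in(.072,.066,.059,-.059,-.075,-.081)])
    im=cv2.resize(c["pixels"][t:t+80,l:l+80,::-1],(400,400),interpolation=cv2.INTER_CUBIC)
    for a in e: cv2.circle(im,tuple(int(v) for v in (a-[l,t]+.5)*5),2,(0,255,255),-1)
    C.append(im)
cv2.imwrite("pics/press.png",np.hstack(C))
E
```

```text
0.012442924142952958 [0.4981 0.2362 0.1304] 15.0667
[0.5793 0.1016 0.1298]
```

View pics/press.png

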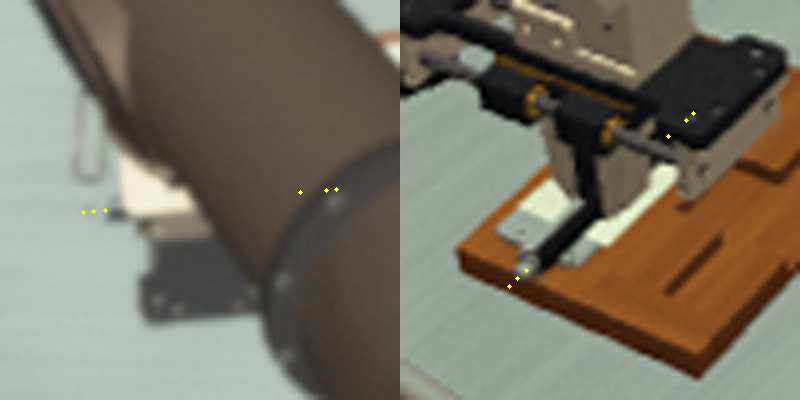

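The picture shows the pen still held and straight, with the button end in the side view near (522,266) and only a short stub showing. That suggests it clicked, but the force log is too coarse to be sure. I'll press again harder with finer logging: if it's latched, it should act as a hard stop straight away.

```bash
python3 - <<'E'
from w import *
R=Rt(-2.3); n=np.array([.04,.999,0]); p=np.array([.498,.235,.0555])
arm.command_gripper(0,60)
arm.reach([p[0],p[1],.12],R); arm.line_to(list(p),vel=.15); arm.line_to(list(p+n*.032),vel=.1); arm.hold(.2)
f0=np.array(arm.read_force()); d=.032
while d<.065:
    d+=.001
    arm.line_to(list(p+n*d),vel=.05); arm.hold(.05)
    f=-(np.array(arm.read_force())-f0)@n; print(round(d,4),round(float(f),2),round(float((np.array(arm.read_tcp_pos())-p)@n),4))
    if f>28: break
print(arm.read_grip_width(),arm.read_clock())
arm.line_to(list(p),vel=.15)
E
```

```text
0.033 0.62 0.0329
0.034 0.35 0.0341
0.035 0.4 0.035
0.036 0.03 0.036
0.037 0.38 0.037
0.038 0.83 0.038
0.039 0.02 0.039
0.04 0.47 0.04
0.041 -0.3 0.041
0.042 0.45 0.042
0.043 0.2 0.043
0.044 0.02 0.044
0.045 -0.78 0.045
0.046 -0.03 0.046
0.047 3.08 0.0462
0.048 5.68 0.0463
0.049 9.0 0.0463
0.05 11.41 0.0464
0.051 13.84 0.0465
0.052 15.65 0.0465
0.053 18.36 0.0465
0.054 20.38 0.0466
0.055 22.26 0.0466
0.056 25.22 0.0467
0.057 26.52 0.0468
0.058 29.05 0.0468
0.012354492310460069 25.9833
```

Hard stop at once (0.6 mm of compression at 29 N), so it is latched. Now to the slot.

```bash
python3 - <<'E'
from w import *
from ov import draw,tray
s=np.array([.597,-.037]); R=Rt(6.1)
arm.line_to([.498,.235,.12],vel=.2); arm.reach([*s,.08],R); arm.line_to([*s,.036],vel=.1); arm.hold(.1)
q=np.array(arm.read_tcp_pos()); print(q,arm.read_grip_width(),arm.read_clock())
c=arm.capture("side"); z=np.array([-np.sin(np.radians(6.1)),np.cos(np.radians(6.1)),0]);o=q+[0,0,.0047]
A=draw(c,tray((.6461,-.0352,np.radians(96.1)))[1:2]+[[o+z*.07,o+z*.03],[o-z*.03,o-z*.07]],(195,144,95,80),8)
cv2.imwrite("pics/slot.png",A[:600,:800])
E
```

```text
[ 0.5976 -0.0367  0.0367] 0.012152012478420059 28.8083
```

View pics/slot.png

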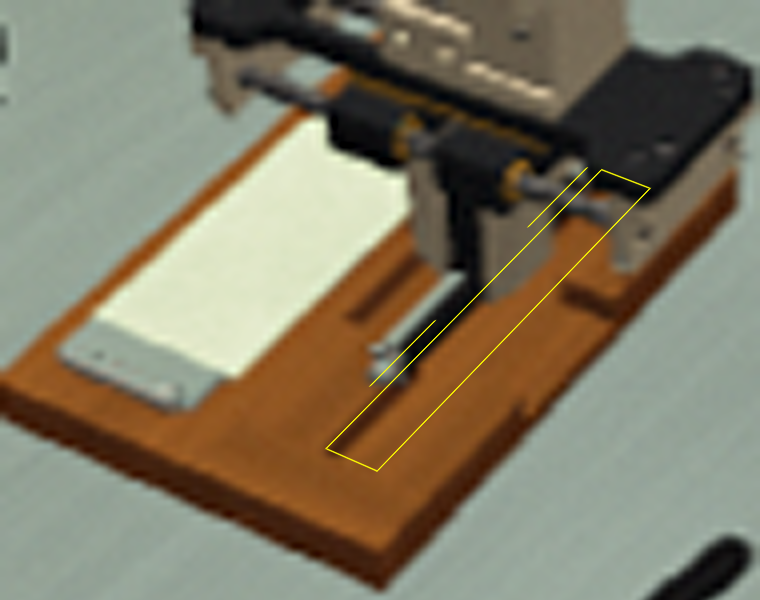

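Side view: the pen lies along the predicted axis, button end near (390,375), above and parallel to the slot (its left corner at (327,450)). Lowering with force watch.

```bash
python3 - <<'E'
from w import *
s=np.array([.597,-.037]); f0=np.array(arm.read_force())
for z in(.028,.022,.018,.016,.014,.0125,.011,.0100,.009):
    arm.line_to([*s,z],vel=.04); arm.hold(.05); f=np.array(arm.read_force())-f0; p=np.array(arm.read_tcp_pos()); print(z,p,f)
    if f[2]>6: break
print(arm.read_clock())
E
```

```text
0.028 [ 0.5968 -0.037   0.0278] [ 1.0504 -0.3602  0.0774]
0.022 [ 0.5969 -0.037   0.0218] [-0.358  -0.8913  1.0748]
0.018 [ 0.5969 -0.037   0.0179] [ 0.2225 -0.3487 -0.8376]
0.016 [ 0.597 -0.037  0.016] [-0.1381 -0.5998 -0.0212]
0.014 [ 0.5969 -0.037   0.0139] [ 0.7717 -1.5959  0.5497]
0.0125 [ 0.5969 -0.037   0.0124] [ 0.5431 -0.9824 -0.0134]
0.011 [ 0.597  -0.037   0.0109] [ 0.2779 -1.0394  0.5752]
0.01 [ 0.5971 -0.037   0.0101] [-0.4308 -0.2887  2.2567]
0.009 [ 0.5972 -0.037   0.0101] [-3.9082 -1.2156 14.4038]
31.7083
```

```bash
python3 - <<'E'
from w import *
from ov import draw,tray
s=np.array([.597,-.037])
arm.line_to([*s,.0102],vel=.03); arm.command_gripper(.035,3); arm.hold(.2)
arm.line_to([*s,.06],vel=.08); arm.line_to([*s,.15],vel=.2); arm.reach([.40,.0,.25],Rt(6.1)); arm.reach([.38,-.25,.3],Rt(6.1)); arm.hold(.2)
print(arm.read_clock(),arm.read_tcp_pos(),arm.read_grip_width())
c=arm.capture("side"); d=arm.capture("top")
cv2.imwrite("pics/fin.png",np.hstack([draw(c,[],(195,144,95,80),5)[:400,:400],draw(d,[],(265,115,80,80),5)[:400,:400]]))
E
```

```text
36.2333 [ 0.3806 -0.2487  0.2999] 0.03487600574536097
```

View pics/fin.png

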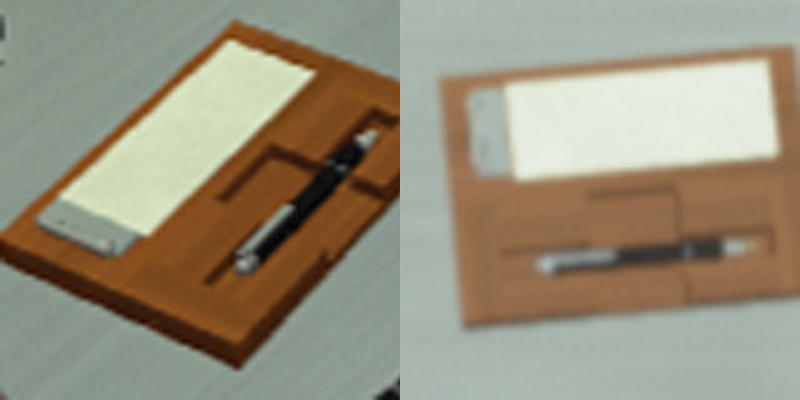

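```bash
python3 -c "
from rig import arm
arm.close_job(); print(arm.read_clock())"
```

```text
the job is handed in; nothing more can be done
the job is handed in; nothing more can be done
```

The pen is in the tray's slot with its point out, and I've handed the job in. The last clock reading, just before that, was 36.2 s of the 53 s allowed. I gripped it by the barrel (13 mm grip width), pushed its button against the till drawer, lowered it into the slot until it touched the floor, let go and backed off.

**Checks that agreed**
- **Point out:** I pressed the button twice. The first log was too coarse to show the click. On the second press it was a hard stop straight away, giving only about 0.6 mm at 29 N with no slipping. The final top picture also shows a bright tip beyond the nose.
- **Placing:** the tool was 10.1 mm above the counter at touchdown, about where a pen on the slot floor would put it. The final pictures show the pen centred along the slot and parallel to it. The hand is clear of everything.

**Checks that disagreed**
- **Camera positions:** the two cameras differed by up to about 7 mm along the slot on the tray, and by about 3 mm on the pen after refining. I averaged them.
- **Slot position:** the network's slot marks differed by up to about 1 cm, so I used the tray outline, and the pen went in without catching.

I didn't measure the other items again at the end. The arm's path kept well away from them.

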